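# Work a seized probe out of a heater block

### The arm

A 6-joint arm with a two-finger parallel gripper is mounted at the origin on a cart in front of the work surface, level with it; the furniture and walls round the work are solid. World frame = base frame: x ahead of the robot, y to its left, z up, the work surface at z = 0. Lengths are in m, angles in degrees, forces in N, time in s.
With the tool pointing down it reaches from about 0.35 to 0.875 m from the base axis. Payload 4.2 kg.
Tool frame: the origin (TCP) lies midway between the tips of the shut fingers; the grasp point (between the pads) lies 19 mm behind it; z points along the fingers, y is the line along which they close (so a half turn about z gives the same grasp; the last joint's range is limited). The gripper opens to 87 mm and grips with 3 to 60 N. Pads are 19 mm wide; open, the fingers measure 117 mm over their backs; the gripper's body (75 mm by 190 mm) begins 51 mm behind the grasp point.
Start: joints at [-60.241, 22.042, 0.453, 0, -68.411, -14.817], TCP at [0.161, -0.604, 0.187] pointing down, gripper open.
Joint ranges: [-179.83, 179.83], [-69.29, 118.12], [-61.27, 80.66], [-181.25, 117.63], [-171.15, -9.14], [-177.46, 177.46]. Speed limits (degrees/s): [159.86, 159.86, 180, 180, 180, 180].

### API

Orientations are given as a 3x3 rotation matrix whose columns are the frame's x, y, z axes.
In Python, from station import sense, capture, camera_params, finish_job gives the robot as it stands.
- The arm moves only by the tool drive_tool, never from a script. Its argument "rows" is a list of rows, each an object of numbers: "tx", "ty", "tz": the shift along the tool's x, y, z in cm; "ax", "ay", "az": the turn, a rotation vector about the tool's x, y, z in rad; "claw": the finger opening in cm, from 0 to 8.7. In form: [{"tx": .., "ty": .., "tz": .., "ax": .., "ay": .., "az": .., "claw": ..}, ...]. A call has 1 to 10 rows; each row shifts and turns the commanded pose from where the row before left it, along the tool's axes as they then stand; what a row does not reach is not made up. A row lasts 1/12 s, in which the tool goes at most 41.7 mm and 7.16 degrees, less where a joint would pass 70% of its speed; a pose out of reach is approached as far as the arm can. A call with a gripper value outside its range is refused whole. The fingers move at their own pace and stop on an object; the grip force is fixed at half the most. Time passes only in rows, so rows that do not move let the fingers close. It gives the time, the measured TCP pose, the force, the opening and the grip force at its end, in the units of the state.
- sense(): the state, without advancing time (a new reading comes with each control period).
- capture(name): name is "scene" or "top" or "wrist"; returns (picture, depth): 420x560x3 uint8, red, green, blue; 420x560 float32, m along the optical axis (not along the pixel's ray), 0 where there is no reading.
- camera_params(name): a dict with "intrinsics" (3x3 intrinsics, pixels), "R" (3x3) and "t" (3): a world point X has camera coordinates R X + t; the wrist camera has in their place "tool_from_camera" (4x4, takes a point from camera to tool coordinates, whose origin is the TCP and whose axes are the flange's). Camera axes: x right, y down, z forward; pixel columns grow to the right and rows downward; lengths in m; the calibration is good to about 2 mm. A picture is of the moment at which its call begins: read the wrist's pose just before it. camera_params takes no time and is no camera call.
- finish_job(): hands the job in; it is judged then, once.
The state is a dict: "time_s": time; "joints": joint angles; "joint_velocities": joint speeds; "effort": joint torques, N m; "tcp_pos": TCP position; "ee_rot": TCP orientation; "wrist_force": force on the tool from outside, world axes, zero at the start; "moment": the same for the moment, N m; "gripper_width": opening from 0.0 (shut) to 1.0 (fully open); "gripper_force": force on a finger pad.
Only numpy, scipy, OpenCV 4.12 (cv2) and the standard library are available. Lean on these libraries where they do the work, as an engineer would, in place of code of your own. Each camera call takes 0.05 s, during which the arm holds its last target. There are 200 camera calls.

### The job

The temperature probe has seized in the clamp on the heater's metal block. Work it out by twisting it back and forth as you pull steadily, without snatching it out, lifting the block out of the heater or forcing the probe's cross pin hard against its stops; then stand the probe tip down in the beaker and let go, lowering it rather than dropping it, with the beaker upright and the neighbouring bottle and measuring cylinder still standing.

Things in the scene. Friction and masses are not known exactly. Their poses are not given: they have to be found in the camera images.
- probe_grip (a point): Centre of the probe's grey ribbed handle tab: 34 mm (its x) by 14 mm (its y, the direction to pinch) by 44 mm tall (its z, up along the probe). The probe weighs about 90 g and is 131 mm long; it stands upright in the clamp at the start, the tab's underside 25 to 30 mm above the clamp's top.
- probe_tip (a point): Lower end of the probe, 109 mm below the centre of the tab, same axes. The first 22 mm are a thin tip 7 mm thick; from 22 to 87 mm above it is a steel shaft 16 mm thick. A 6 mm cross pin sticks out sideways from the shaft, 38 mm above the tip, to 25 mm from the axis; seen from above it points 115 degrees anticlockwise from the tab's x.
- clamp_top (a point): Centre of the open top of the round steel clamp (66 mm across, 34 mm tall) standing on the metal block; 104 mm above the bench, z up. Three dark jaws low in it, one sprung, press on the probe's shaft and let go once the probe has risen some 12 to 21 mm. To lift the tip clear of the clamp's top takes up to 62 mm of rise in all.
- jaw: The clamp's sprung jaw, 9 mm wide, 17 mm tall. The jaws' friction holds the probe: a straight pull needs some 25 N or more, but the block comes up at about 19 N. Turning (0.1 to 0.25 N m) uses up most of the friction: while it is turned under a pull of 11 to 14 N the probe creeps up about 1.5 mm or more per rad of turn; not turned, it stays.
- stops: Two springy steel stops inside the clamp, as tall as the clamp. The cross pin swings about 60 degrees in all between them, until it has risen out of the clamp's top after 22 to 27 mm. Where in that swing the probe starts varies: feel for the stops. They act 23 mm from the axis and yield with 8 N m per rad; more than about 1 N m bends the pin.
- insert (a joint): Height (m) by which the loose metal block (86 x 126 mm, about 2 kg with its clamp, simply lying in the heater's pocket) has come up; 0 is fully down.
- heater: White bench heater, 130 x 170 mm and 62 mm tall, fixed to the bench; its origin is the centre of its underside. The metal block in its pocket reaches 70 mm above the bench; the clamp stands on the block, 28 mm to the -y side of the heater's centre.
- beaker: Empty glass beaker with a spout, 72 mm across and 82 mm tall, 150 g, standing on the bench; origin at the centre of its underside, z up. Its mouth is about 58 mm clear inside and its inner floor 3 mm above the bench.
- bottle: White plastic bottle, 48 mm across and 105 mm tall, standing between the two work places; origin at the centre of its underside.
- cylinder: Glass measuring cylinder, 60 mm foot, 190 mm tall, standing behind; origin at the centre of its underside.
Not all that is in view belongs to the job. Leave any orange or purple look-alike of the part that bears probe_grip alone. Several things have the shape of the beaker; the one meant has the colours described above.

How it is judged:
By the outcome, as a careful person would: the job done as asked, in the order asked, and still so for the second after the job is handed in, with the robot touching nothing.
It also fails if it takes over 72 s, if anything falls off the work surface, if the arm or the gripper's body presses on something with over 40 N, if the wrist force passes 120 N, or if a joint passes its speed limit or range.

## Working session

There is one attempt and no reset: what is moved stays moved. The work goes in short steps, Python scripts to look and compute and a tool call to move; the robot and the scene stay as the last step left them, time stands still between calls to the robot, and variables do not carry over. Pictures are saved under pics/ and viewed, at most 10 in all, crops included, and the job is handed in when it is done.

Besides the shell and the picture viewer there is one more tool, called after "Call:" as name([rows], argument=value, ...), one row to a line, values as JSON. drive_tool: Moves the arm, as the interface text tells. Its arguments: {"type":"object","properties":{"rows":{"type":"array"}},"required":["rows"]}

```bash
mkdir -p pics; ls
python3 - <<'E'
from station import *
import cv2,numpy as np
s=sense();print({k:np.round(v,3).tolist() for k,v in s.items()})
for n in("scene","top"):
    p,d=capture(n);np.savez(n+".npz",p=p,d=d);cv2.imwrite(f"pics/{n}0.png",p[:,:,::-1])
    print(n,camera_params(n))
print(camera_params("wrist"))
E
```

```text
pics
{'time_s': 0.0, 'joints': [-60.24, 22.092, 0.378, -0.03, -68.411, -14.817], 'joint_velocities': [0.053, 0.087, -0.06, -0.093, 0.045, 0.059], 'effort': [0.0, -39.067, 18.741, 4.22, 0.011, -0.0], 'tcp_pos': [0.161, -0.603, 0.186], 'ee_rot': [[-0.966, -0.258, -0.001], [-0.258, 0.966, 0.002], [0.0, 0.002, -1.0]], 'wrist_force': [-0.135, -0.123, -0.576], 'moment': [0.019, 0.021, -0.003], 'gripper_force': 0.0, 'gripper_width': 1.006}
scene {'intrinsics': array([[539.29167893,   0.        , 281.67026171],
       [  0.        , 539.29167893, 213.71245112],
       [  0.        ,   0.        ,   1.        ]]), 'R': array([[-0.44989617, -0.89306768, -0.00485348],
       [-0.40375693,  0.20824002, -0.89085152],
       [ 0.79660139, -0.39883106, -0.45426865]]), 't': array([0.21363585, 0.36097953, 0.92479074])}
top {'intrinsics': array([[481.95041874,   0.        , 280.39444801],
       [  0.        , 481.95041874, 202.30972506],
       [  0.        ,   0.        ,   1.        ]]), 'R': array([[-0.02297823, -0.99956742,  0.01835698],
       [-0.98365406,  0.01932456, -0.17902864],
       [ 0.17859645, -0.02217068, -0.98367259]]), 't': array([-0.05268111,  0.61841295,  1.09429487])}
{'intrinsics': array([[296.67119693,   0.        , 279.24514907],
       [  0.        , 296.67119693, 214.771938  ],
       [  0.        ,   0.        ,   1.        ]]), 'tool_from_camera': array([[-8.07318222e-05, -9.60286585e-01, -2.79015535e-01,
         7.64608626e-02],
       [ 9.99999596e-01, -3.27372041e-04,  8.37369824e-04,
        -6.40315885e-05],
       [-8.95456893e-04, -2.79015354e-01,  9.60286223e-01,
        -1.97303283e-01],
       [ 0.00000000e+00,  0.00000000e+00,  0.00000000e+00,
         1.00000000e+00]])}
```

View pics/scene0.png

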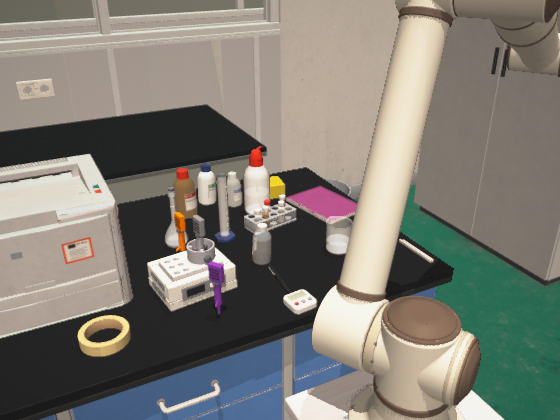

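View pics/top0.png

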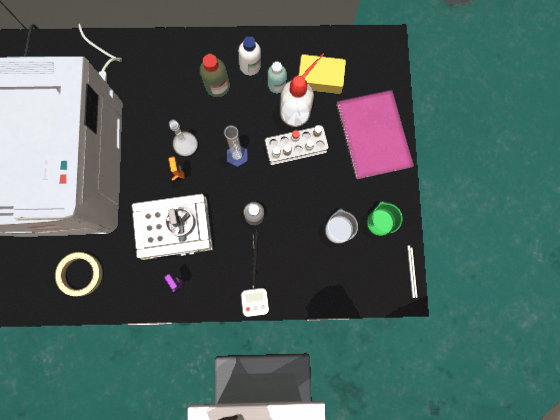

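The top view shows the heater at (172,226) with the clamp and grey probe at (180,222).
- Probe look-alikes: orange (176,168), purple (172,283) and the grey tab in the clamp. I choose the grey one.
- Beakers: clear (341,226) and green (384,219). I choose the clear one.
- The bottle is at (254,213) and the cylinder at (235,145).

```bash
cat > h.py <<'E'
import numpy as np,cv2
from station import *
def world(n,d):
    c=camera_params(n);K=c["intrinsics"];v,u=np.mgrid[:420,:560]
    P=np.stack([(u-K[0,2])/K[0,0]*d,(v-K[1,2])/K[1,1]*d,d],-1)
    if n=="wrist":
        s=sense();T=c["tool_from_camera"];P=P@T[:3,:3].T+T[:3,3]
        return P@np.array(s["ee_rot"]).T+s["tcp_pos"]
    return (P-c["t"])@c["R"]
def ray(n,u,v,z):
    c=camera_params(n);K=c["intrinsics"]
    D=c["R"].T@np.array([(u-K[0,2])/K[0,0],(v-K[1,2])/K[1,1],1]);C=-c["R"].T@c["t"]
    return (C+D*(z-C[2])/D[2]).round(4)
E
python3 - <<'E'
from h import *
for n in("top","scene"):
    f=np.load(n+".npz");W=world(n,f["d"]);ok=f["d"]>0
    for nm,(x0,x1,y0,y1,z0,z1) in dict(beaker=(.35,.6,-.2,.0,.01,.12),bottle=(.35,.6,.03,.13,.02,.14)).items() if 0 else []:pass
    np.save(n+"W.npy",W)
W=np.load("topW.npy")
for u,v in[(180,222),(341,226),(254,213),(235,145),(384,219)]:print(u,v,W[v,u].round(3))
# grey tab points: high z near clamp
for n in("top","scene"):
    W=np.load(n+"W.npy");c=np.load("topW.npy")[222,180]
    m=(np.hypot(W[...,0]-c[0],W[...,1]-c[1])<.06)&(W[...,2]>.12)&(W[...,2]<.22)
    q=W[m];print(n,len(q),q.min(0).round(3),q.max(0).round(3),q.mean(0).round(3))
    t=q[q[:,2]>.165];print(len(t), t.mean(0) if len(t) else 0)
    if len(t)>8:print(cv2.minAreaRect((t[:,:2]*1000).astype(np.float32)))
p=np.load("top.npz")["p"][180:270,125:265];a=cv2.resize(p,None,fx=5,fy=5,interpolation=2)
p=np.load("scene.npz")["p"][200:310,140:280];b=cv2.resize(p,None,fx=5,fy=5,interpolation=2)
cv2.imwrite("pics/c1.png",cv2.resize(a,None,fx=1,fy=1)[:,:,::-1]);cv2.imwrite("pics/c2.png",b[:,:,::-1])
E
```

```text
180 222 [0.564 0.158 0.131]
341 226 [ 0.561 -0.212  0.029]
254 213 [ 0.585 -0.004  0.104]
235 145 [0.736 0.036 0.137]
384 219 [ 0.576 -0.318  0.029]
top 174 [0.553 0.156 0.127] [0.586 0.176 0.182] [0.569 0.164 0.167]
120 [0.56955889 0.16555927 0.17540051]
((570.2233276367188, 166.02938842773438), (33.996036529541016, 14.859478950500488), 13.082011222839355)
scene 251 [0.551 0.156 0.12 ] [0.591 0.177 0.18 ] [0.564 0.168 0.155]
91 [0.56572759 0.16775511 0.17349525]
((568.150390625, 166.673095703125), (32.23564910888672, 15.922718048095703), 8.334922790527344)
```

View pics/c1.png

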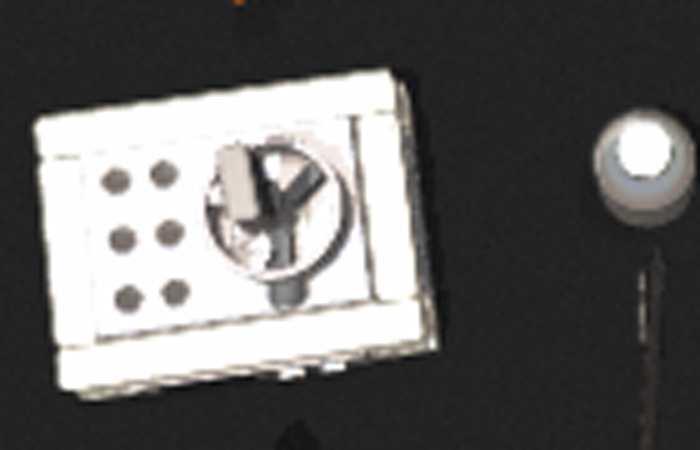

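View pics/c2.png

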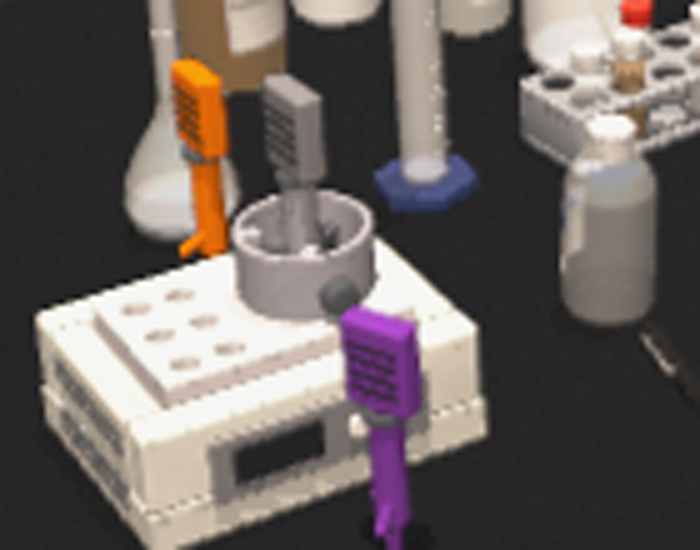

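The crops confirm the grey tab at top pixel (172,217) over the clamp centre (181,221). Its long side runs roughly along world x. The orange and purple look-alikes stand apart from it. I'll move above the probe now.

Call:
drive_tool([
  {"tx":-2.6,"ty":2.9,"tz":-1.2},
  {"tx":-2.6,"ty":2.9,"tz":-1.2},
  {"tx":-2.6,"ty":2.9,"tz":-1.2},
  {"tx":-2.6,"ty":2.9,"tz":-1.2},
  {"tx":-2.6,"ty":2.9,"tz":-1.2},
  {"tx":-2.6,"ty":2.9,"tz":-1.2},
  {"tx":-2.6,"ty":2.9,"tz":-1.2},
  {"tx":-2.6,"ty":2.9,"tz":-1.2},
  {"tx":-2.6,"ty":2.9,"tz":-1.2},
  {"tx":-2.6,"ty":2.9,"tz":-1.2},
])

```text
invalid input at $.rows[0]: expected keys tx, ty, tz, ax, ay, az, claw
```

Call:
drive_tool([
  {"tx":-2.7,"ty":2.9},
  {"tx":-2.7,"ty":2.9},
  {"tx":-2.7,"ty":2.9},
  {"tx":-2.7,"ty":2.9},
  {"tx":-2.7,"ty":2.9},
  {"tx":-2.7,"ty":2.9},
  {"tx":-2.7,"ty":2.9},
  {"tx":-2.7,"ty":2.9},
  {"tx":-2.7,"ty":2.9},
  {"tx":-2.7,"ty":2.9},
])

```text
invalid input at $.rows[0]: expected keys tx, ty, tz, ax, ay, az, claw
```

Call:
drive_tool([
  {"tx":-2.6,"ty":2.9,"tz":-1.2,"ax":0,"ay":0,"az":0,"claw":8.7},
  {"tx":-2.6,"ty":2.9,"tz":-1.2,"ax":0,"ay":0,"az":0,"claw":8.7},
  {"tx":-2.6,"ty":2.9,"tz":-1.2,"ax":0,"ay":0,"az":0,"claw":8.7},
  {"tx":-2.6,"ty":2.9,"tz":-1.2,"ax":0,"ay":0,"az":0,"claw":8.7},
  {"tx":-2.6,"ty":2.9,"tz":-1.2,"ax":0,"ay":0,"az":0,"claw":8.7},
  {"tx":-2.6,"ty":2.9,"tz":-1.2,"ax":0,"ay":0,"az":0,"claw":8.7},
  {"tx":-2.6,"ty":2.9,"tz":-1.2,"ax":0,"ay":0,"az":0,"claw":8.7},
  {"tx":-2.6,"ty":2.9,"tz":-1.2,"ax":0,"ay":0,"az":0,"claw":8.7},
  {"tx":-2.6,"ty":2.9,"tz":-1.2,"ax":0,"ay":0,"az":0,"claw":8.7},
  {"tx":-2.6,"ty":2.9,"tz":-1.2,"ax":0,"ay":0,"az":0,"claw":8.7},
])

```text
time_s: 0.93
tcp_pos: [0.3376, -0.2547, 0.3078]
ee_rot: [[-0.966, -0.258, 0.0], [-0.258, 0.966, 0.0], [-0.0, 0.0, -1.0]]
wrist_force: [1.9, -0.8, 0.6]
gripper_width: 0.999
gripper_force: 0.0
```

Call:
drive_tool([
  {"tx":-2.7,"ty":2.9,"tz":0,"ax":0,"ay":0,"az":0,"claw":8.7},
  {"tx":-2.7,"ty":2.9,"tz":0,"ax":0,"ay":0,"az":0,"claw":8.7},
  {"tx":-2.7,"ty":2.9,"tz":0,"ax":0,"ay":0,"az":0,"claw":8.7},
  {"tx":-2.7,"ty":2.9,"tz":0,"ax":0,"ay":0,"az":0,"claw":8.7},
  {"tx":-2.7,"ty":2.9,"tz":0,"ax":0,"ay":0,"az":0,"claw":8.7},
  {"tx":-2.7,"ty":2.9,"tz":0,"ax":0,"ay":0,"az":0,"claw":8.7},
  {"tx":-2.7,"ty":2.9,"tz":0,"ax":0,"ay":0,"az":0,"claw":8.7},
  {"tx":-2.7,"ty":2.9,"tz":0,"ax":0,"ay":0,"az":0,"claw":8.7},
  {"tx":-2.7,"ty":2.9,"tz":0,"ax":0,"ay":0,"az":0,"claw":8.7},
  {"tx":-2.7,"ty":2.9,"tz":0,"ax":0,"ay":0,"az":0,"claw":8.7},
])

```text
time_s: 1.77
tcp_pos: [0.5239, 0.0952, 0.3071]
ee_rot: [[-0.966, -0.258, -0.001], [-0.258, 0.966, -0.0], [0.001, 0.0, -1.0]]
wrist_force: [0.1, -0.7, 0.2]
gripper_width: 1.001
gripper_force: 0.0
```

Call:
drive_tool([
  {"tx":-3.1,"ty":2.8,"tz":0,"ax":0,"ay":0,"az":0,"claw":8.7},
  {"tx":-3.1,"ty":2.8,"tz":0,"ax":0,"ay":0,"az":0,"claw":8.7},
  {"tx":0,"ty":0,"tz":0,"ax":0,"ay":0,"az":0.07,"claw":8.7},
  {"tx":0,"ty":0,"tz":0,"ax":0,"ay":0,"az":0,"claw":8.7},
])

```text
time_s: 2.1
tcp_pos: [0.5693, 0.165, 0.3048]
ee_rot: [[-0.982, -0.191, -0.004], [-0.191, 0.982, -0.002], [0.004, -0.001, -1.0]]
wrist_force: [0.3, -0.9, 0.5]
gripper_width: 0.998
gripper_force: 0.0
```

Run:
```python
from h import *
s=sense();p,d=capture("wrist");W=world("wrist",d);np.savez("w1.npz",p=p,W=W)
cv2.imwrite("pics/w1.png",p[:,:,::-1])
print(s["tcp_pos"],np.array(s["ee_rot"]).round(3).tolist())
m=(np.hypot(W[...,0]-.569,W[...,1]-.166)<.05)&(W[...,2]>.165)&(W[...,2]<.2)
q=W[m];print(len(q),np.median(q[:,2]))
q=q[abs(q[:,2]-q[:,2].max())<.006];print(len(q),q.mean(0).round(4),cv2.minAreaRect((q[:,:2]*1000).astype(np.float32)))
v,u=np.nonzero(m);print(u.min(),u.max(),v.min(),v.max())
# clamp rim
r=W[(abs(W[...,2]-.104)<.004)&(np.hypot(W[...,0]-.567,W[...,1]-.163)<.06)]
A=np.c_[2*r[:,:2],np.ones(len(r))];x=np.linalg.lstsq(A,(r[:,:2]**2).sum(1),rcond=None)[0]
print("rim",len(r),x[:2],np.sqrt(x[2]+x[0]**2+x[1]**2))
# bottle & beaker from top view, cam
for nm,c,z0 in(("beaker",(.565,-.212),.02),("bottle",(.585,-.004),.02)):
    Wt=np.load("topW.npy");m=(np.hypot(Wt[...,0]-c[0],Wt[...,1]-c[1])<.06)&(Wt[...,2]>z0)&(Wt[...,2]<.13)
    t=Wt[m];print(nm,t.min(0).round(3),t.max(0).round(3))
```

```text
[0.5692815  0.16496221 0.30478398] [[-0.982, -0.191, -0.004], [-0.191, 0.982, -0.002], [0.004, -0.001, -1.0]]
399 0.1776006943759231
346 [0.5697 0.1654 0.1777] ((570.0698852539062, 165.43341064453125), (33.613555908203125, 12.60290813446045), 11.298431396484375)
274 287 185 215
rim 484 [0.57029639 0.16493892] 0.029831693649573436
beaker [ 0.519 -0.243  0.02 ] [ 0.595 -0.174  0.086]
bottle [ 0.57  -0.024  0.021] [0.617 0.02  0.111]
```

View pics/w1.png

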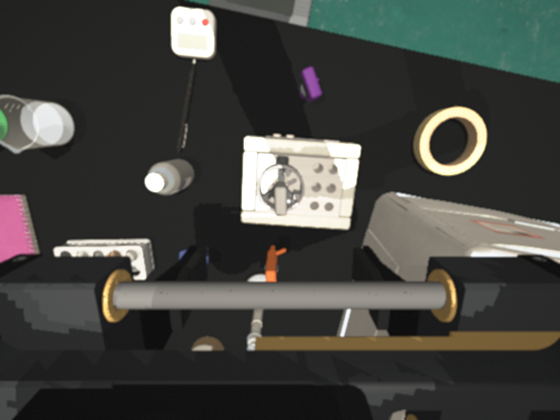

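The wrist view shows the tab at (281,200) between the fingers and aligned, with the clamp ring around it. I'll descend.

Call:
drive_tool([
  {"tx":-0.1,"ty":0,"tz":3.5,"ax":0,"ay":0,"az":0,"claw":8.7},
  {"tx":0,"ty":0,"tz":3.5,"ax":0,"ay":0,"az":0,"claw":6},
  {"tx":0,"ty":0,"tz":3.5,"ax":0,"ay":0,"az":0,"claw":6},
  {"tx":0,"ty":0,"tz":2.5,"ax":0,"ay":0,"az":0,"claw":6},
  {"tx":0,"ty":0,"tz":2,"ax":0,"ay":0,"az":0,"claw":6},
  {"tx":0,"ty":0,"tz":1.8,"ax":0,"ay":0,"az":0,"claw":6},
  {"tx":0,"ty":0,"tz":0,"ax":0,"ay":0,"az":0,"claw":6},
  {"tx":0,"ty":0,"tz":0,"ax":0,"ay":0,"az":0,"claw":6},
])

```text
time_s: 2.82
tcp_pos: [0.5695, 0.1621, 0.1397]
ee_rot: [[-0.982, -0.19, -0.001], [-0.19, 0.982, -0.001], [0.001, -0.001, -1.0]]
wrist_force: [-0.2, 1.2, 0.2]
gripper_width: 0.696
gripper_force: 0.0
```

Call:
drive_tool([
  {"tx":-0.1,"ty":0.3,"tz":0.25,"ax":0,"ay":0,"az":0,"claw":4},
  {"tx":0,"ty":0,"tz":0,"ax":0,"ay":0,"az":0,"claw":3},
  {"tx":0,"ty":0,"tz":0,"ax":0,"ay":0,"az":0,"claw":2.4},
  {"tx":0,"ty":0,"tz":0,"ax":0,"ay":0,"az":0,"claw":2.2},
])

```text
time_s: 3.15
tcp_pos: [0.5709, 0.1667, 0.1379]
ee_rot: [[-0.982, -0.19, 0.002], [-0.19, 0.982, 0.001], [-0.002, 0.001, -1.0]]
wrist_force: [-0.6, -0.6, -0.1]
gripper_width: 0.468
gripper_force: 0.0
```

Run:
```python
from station import *
import numpy as np
s=sense();print({k:np.round(s[k],4).tolist() for k in("tcp_pos","wrist_force","moment","gripper_width","gripper_force","joints")})
```

```text
{'tcp_pos': [0.5709, 0.1667, 0.1379], 'wrist_force': [-0.5951, -0.5791, -0.1336], 'moment': [-0.0165, 0.0095, -0.0024], 'gripper_width': 0.4676, 'gripper_force': 0.0, 'joints': [31.8694, 21.27, -8.1893, 0.0061, -60.4313, -110.9225]}
```

Call:
drive_tool([
  {"tx":0,"ty":0,"tz":0,"ax":0,"ay":0,"az":0,"claw":2},
  {"tx":0,"ty":0,"tz":0,"ax":0,"ay":0,"az":0,"claw":2},
  {"tx":0,"ty":0,"tz":0,"ax":0,"ay":0,"az":0,"claw":2},
  {"tx":0,"ty":0,"tz":0,"ax":0,"ay":0,"az":0,"claw":2},
])

```text
time_s: 3.48
tcp_pos: [0.5705, 0.1665, 0.1369]
ee_rot: [[-0.982, -0.19, 0.0], [-0.19, 0.982, 0.0], [-0.0, 0.0, -1.0]]
wrist_force: [0.3, -0.1, 0.2]
gripper_width: 0.251
gripper_force: 0.0
```

Call:
drive_tool([
  {"tx":0,"ty":0,"tz":0,"ax":0,"ay":0,"az":0,"claw":0.5},
  {"tx":0,"ty":0,"tz":0,"ax":0,"ay":0,"az":0,"claw":0.5},
  {"tx":0,"ty":0,"tz":0,"ax":0,"ay":0,"az":0,"claw":0.5},
  {"tx":0,"ty":0,"tz":0,"ax":0,"ay":0,"az":0,"claw":0.5},
])

```text
time_s: 3.82
tcp_pos: [0.5705, 0.1664, 0.1368]
ee_rot: [[-0.982, -0.19, -0.0], [-0.19, 0.982, -0.0], [0.0, -0.0, -1.0]]
wrist_force: [0.3, -0.8, -0.4]
gripper_width: 0.154
gripper_force: 30.0
```

```bash
cat > st.py <<'E'
from station import *
import numpy as np
s=sense();R=np.array(s["ee_rot"]);print({k:np.round(s[k],4).tolist() for k in("time_s","tcp_pos","wrist_force","moment","gripper_width","gripper_force")},"yaw",round(float(np.degrees(np.arctan2(-R[1,0],-R[0,0]))),2))
E
python3 st.py
```

```text
{'time_s': 3.8167, 'tcp_pos': [0.5705, 0.1664, 0.1368], 'wrist_force': [0.3326, -0.8292, -0.3792], 'moment': [-0.0675, -0.0324, 0.0427], 'gripper_width': 0.1539, 'gripper_force': 29.9736} yaw 10.94
```

Call:
drive_tool([
  {"tx":0,"ty":0,"tz":-0.05,"ax":0,"ay":0,"az":0,"claw":0.5},
  {"tx":0,"ty":0,"tz":0,"ax":0,"ay":0,"az":0,"claw":0.5},
])

```text
time_s: 3.98
tcp_pos: [0.5702, 0.1664, 0.1368]
ee_rot: [[-0.982, -0.189, -0.001], [-0.189, 0.982, -0.0], [0.001, -0.0, -1.0]]
wrist_force: [0.7, -0.5, -2.1]
gripper_width: 0.157
gripper_force: 30.0
```

Call:
drive_tool([
  {"tx":0,"ty":0,"tz":-0.05,"ax":0,"ay":0,"az":0,"claw":0.5},
  {"tx":0,"ty":0,"tz":0,"ax":0,"ay":0,"az":0,"claw":0.5},
])

```text
time_s: 4.15
tcp_pos: [0.5699, 0.1663, 0.1369]
ee_rot: [[-0.982, -0.189, -0.001], [-0.189, 0.982, -0.0], [0.002, 0.0, -1.0]]
wrist_force: [0.1, -0.5, -5.2]
gripper_width: 0.153
gripper_force: 30.0
```

Call:
drive_tool([
  {"tx":0,"ty":0,"tz":-0.06,"ax":0,"ay":0,"az":0,"claw":0.5},
  {"tx":0,"ty":0,"tz":-0.06,"ax":0,"ay":0,"az":0,"claw":0.5},
  {"tx":0,"ty":0,"tz":0,"ax":0,"ay":0,"az":0,"claw":0.5},
])

```text
time_s: 4.4
tcp_pos: [0.5694, 0.1662, 0.137]
ee_rot: [[-0.982, -0.189, -0.003], [-0.189, 0.982, -0.001], [0.003, 0.0, -1.0]]
wrist_force: [3.0, 0.1, -13.4]
gripper_width: 0.154
gripper_force: 30.0
```

Call:
drive_tool([
  {"tx":0,"ty":0,"tz":0,"ax":0,"ay":0,"az":0.05,"claw":0.5},
  {"tx":0,"ty":0,"tz":0,"ax":0,"ay":0,"az":0.05,"claw":0.5},
  {"tx":0,"ty":0,"tz":0,"ax":0,"ay":0,"az":0,"claw":0.5},
])

```text
time_s: 4.65
tcp_pos: [0.5693, 0.1662, 0.1372]
ee_rot: [[-0.996, -0.089, -0.003], [-0.089, 0.996, -0.001], [0.003, -0.0, -1.0]]
wrist_force: [2.1, 0.2, -14.0]
gripper_width: 0.152
gripper_force: 30.0
```

```bash
python3 st.py
```

```text
{'time_s': 4.65, 'tcp_pos': [0.5693, 0.1662, 0.1372], 'wrist_force': [2.1454, 0.2431, -14.0309], 'moment': [0.1263, -0.6272, 0.0751], 'gripper_width': 0.1521, 'gripper_force': 29.9734} yaw 5.13
```

Call:
drive_tool([
  {"tx":-0.06,"ty":0,"tz":0,"ax":0,"ay":0,"az":0.05,"claw":0.5},
  {"tx":0,"ty":0,"tz":0,"ax":0,"ay":0,"az":0.04,"claw":0.5},
  {"tx":0,"ty":0,"tz":0,"ax":0,"ay":0,"az":0,"claw":0.5},
])

```text
time_s: 4.9
tcp_pos: [0.5698, 0.1663, 0.1374]
ee_rot: [[-1.0, -0.001, -0.003], [-0.001, 1.0, -0.001], [0.003, -0.001, -1.0]]
wrist_force: [1.5, 0.4, -14.1]
gripper_width: 0.152
gripper_force: 30.0
```

```bash
python3 st.py
```

```text
{'time_s': 4.9, 'tcp_pos': [0.5698, 0.1663, 0.1374], 'wrist_force': [1.5027, 0.4295, -14.076], 'moment': [0.1096, -0.4683, 0.1508], 'gripper_width': 0.1525, 'gripper_force': 29.9702} yaw 0.05
```

Call:
drive_tool([
  {"tx":-0.02,"ty":0,"tz":0,"ax":0,"ay":0,"az":0.05,"claw":0.5},
  {"tx":0,"ty":0,"tz":0,"ax":0,"ay":0,"az":0.04,"claw":0.5},
  {"tx":0,"ty":0,"tz":0,"ax":0,"ay":0,"az":0,"claw":0.5},
])

```text
time_s: 5.15
tcp_pos: [0.57, 0.1663, 0.1376]
ee_rot: [[-0.996, 0.088, -0.003], [0.088, 0.996, -0.001], [0.003, -0.001, -1.0]]
wrist_force: [1.4, 0.1, -14.8]
gripper_width: 0.154
gripper_force: 30.0
```

```bash
python3 st.py
```

```text
{'time_s': 5.15, 'tcp_pos': [0.57, 0.1663, 0.1376], 'wrist_force': [1.3916, 0.1006, -14.8393], 'moment': [0.2157, -0.3502, 0.0934], 'gripper_width': 0.1536, 'gripper_force': 29.9855} yaw -5.07
```

Call:
drive_tool([
  {"tx":-0.02,"ty":0,"tz":0.01,"ax":0,"ay":0,"az":0.05,"claw":0.5},
  {"tx":0,"ty":0,"tz":0,"ax":0,"ay":0,"az":0.04,"claw":0.5},
  {"tx":0,"ty":0,"tz":0,"ax":0,"ay":0,"az":0,"claw":0.5},
])

```text
time_s: 5.4
tcp_pos: [0.5703, 0.1663, 0.1378]
ee_rot: [[-0.984, 0.177, -0.003], [0.177, 0.984, -0.001], [0.003, -0.001, -1.0]]
wrist_force: [1.2, -0.1, -15.4]
gripper_width: 0.153
gripper_force: 30.0
```

```bash
python3 st.py
```

```text
{'time_s': 5.4, 'tcp_pos': [0.5703, 0.1663, 0.1378], 'wrist_force': [1.2229, -0.0505, -15.4022], 'moment': [0.2753, -0.2217, 0.0894], 'gripper_width': 0.1532, 'gripper_force': 29.9643} yaw -10.2
```

Call:
drive_tool([
  {"tx":-0.02,"ty":0,"tz":0.03,"ax":0,"ay":0,"az":0.05,"claw":0.5},
  {"tx":0,"ty":0,"tz":0.02,"ax":0,"ay":0,"az":0.04,"claw":0.5},
  {"tx":0,"ty":0,"tz":0,"ax":0,"ay":0,"az":0,"claw":0.5},
])

```text
time_s: 5.65
tcp_pos: [0.5708, 0.1663, 0.138]
ee_rot: [[-0.964, 0.264, -0.002], [0.264, 0.964, -0.0], [0.002, -0.001, -1.0]]
wrist_force: [-0.2, 0.7, -13.7]
gripper_width: 0.155
gripper_force: 30.0
```

```bash
python3 st.py
python3 - <<'E'
from h import *
p,d=capture("wrist");W=world("wrist",d);cv2.imwrite("pics/w2.png",cv2.resize(p[110:290,170:390],None,fx=3.3,fy=3.3)[:,:,::-1])
for n in["top"]:
    p,d=capture(n);W=world(n,d)
    v,u=244,150
    q=W[(abs(W[...,0]-.565)<.04)&(abs(W[...,1]-.215)<.022)&(W[...,2]>.064)&(W[...,2]<.08)];q0=np.load("topW.npy");q0=q0[(abs(q0[...,0]-.565)<.04)&(abs(q0[...,1]-.215)<.022)&(q0[...,2]>.064)&(q0[...,2]<.08)]
    print("block z",np.median(q[:,2]),np.median(q0[:,2]),len(q),len(q0))
E
```

```text
{'time_s': 5.65, 'tcp_pos': [0.5708, 0.1663, 0.138], 'wrist_force': [-0.25, 0.6835, -13.693], 'moment': [0.2205, 0.0664, 0.1655], 'gripper_width': 0.1552, 'gripper_force': 29.9888} yaw -15.32
block z 0.06982056904489733 0.0694761571187527 214 454
```

View pics/w2.png

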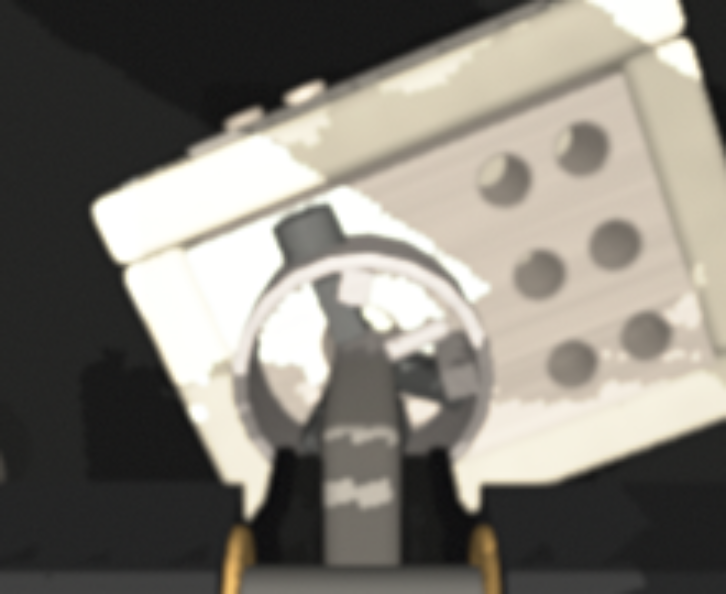

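The crop shows the tab still square in the fingers and turned relative to the heater, so the probe is turning with the gripper. The block is still down. I'll keep feeling for the stop.

Call:
drive_tool([
  {"tx":0,"ty":0,"tz":0,"ax":0,"ay":0,"az":0.04,"claw":0.5},
  {"tx":0,"ty":0,"tz":0,"ax":0,"ay":0,"az":0.03,"claw":0.5},
  {"tx":0,"ty":0,"tz":0,"ax":0,"ay":0,"az":0,"claw":0.5},
])

```text
time_s: 6.0
tcp_pos: [0.571, 0.1664, 0.1381]
ee_rot: [[-0.943, 0.331, -0.001], [0.331, 0.943, -0.0], [0.001, -0.001, -1.0]]
wrist_force: [-0.8, 1.1, -13.1]
gripper_width: 0.155
gripper_force: 30.0
```

```bash
python3 st.py
```

```text
{'time_s': 6.0, 'tcp_pos': [0.571, 0.1664, 0.1381], 'wrist_force': [-0.8016, 1.1198, -13.1337], 'moment': [0.238, 0.1903, 0.1912], 'gripper_width': 0.1548, 'gripper_force': 30.0014} yaw -19.36
```

Call:
drive_tool([
  {"tx":0.03,"ty":0,"tz":0,"ax":0,"ay":0,"az":0.03,"claw":0.5},
  {"tx":0,"ty":0,"tz":0,"ax":0,"ay":0,"az":0.03,"claw":0.5},
  {"tx":0,"ty":0,"tz":0,"ax":0,"ay":0,"az":0,"claw":0.5},
])

```text
time_s: 6.25
tcp_pos: [0.5708, 0.1665, 0.1383]
ee_rot: [[-0.922, 0.387, -0.001], [0.387, 0.922, -0.0], [0.001, -0.001, -1.0]]
wrist_force: [-1.7, 0.7, -11.8]
gripper_width: 0.153
gripper_force: 30.1
```

```bash
python3 st.py
```

```text
{'time_s': 6.25, 'tcp_pos': [0.5708, 0.1665, 0.1383], 'wrist_force': [-1.6908, 0.746, -11.7626], 'moment': [0.277, 0.2843, 0.2486], 'gripper_width': 0.1525, 'gripper_force': 30.0751} yaw -22.77
```

Call:
drive_tool([
  {"tx":0.03,"ty":0,"tz":-0.02,"ax":0,"ay":0,"az":0.04,"claw":0.5},
  {"tx":0,"ty":0,"tz":0,"ax":0,"ay":0,"az":0,"claw":0.5},
])

```text
time_s: 6.42
tcp_pos: [0.5705, 0.1667, 0.1384]
ee_rot: [[-0.906, 0.424, -0.001], [0.424, 0.906, -0.0], [0.001, -0.001, -1.0]]
wrist_force: [-1.4, 2.0, -13.4]
gripper_width: 0.152
gripper_force: 30.1
```

```bash
python3 st.py
```

```text
{'time_s': 6.4167, 'tcp_pos': [0.5705, 0.1667, 0.1384], 'wrist_force': [-1.3604, 2.0156, -13.4053], 'moment': [0.3391, 0.2762, 0.2294], 'gripper_width': 0.1523, 'gripper_force': 30.1131} yaw -25.07
```

Call:
drive_tool([
  {"tx":0.02,"ty":0,"tz":0,"ax":0,"ay":0,"az":0.04,"claw":0.5},
  {"tx":0,"ty":0,"tz":0,"ax":0,"ay":0,"az":0.01,"claw":0.5},
])

```text
time_s: 6.58
tcp_pos: [0.5704, 0.1667, 0.1384]
ee_rot: [[-0.883, 0.469, -0.001], [0.469, 0.883, -0.0], [0.001, -0.001, -1.0]]
wrist_force: [-2.1, 0.4, -13.7]
gripper_width: 0.155
gripper_force: 30.2
```

```bash
python3 st.py
```

```text
{'time_s': 6.5833, 'tcp_pos': [0.5704, 0.1667, 0.1384], 'wrist_force': [-2.1005, 0.3849, -13.7102], 'moment': [0.2881, 0.5161, 0.3237], 'gripper_width': 0.1547, 'gripper_force': 30.2374} yaw -27.94
```

The stop is at about yaw −27°, so the other should be near +33°. I'll sweep back.

Call:
drive_tool([
  {"tx":0,"ty":0,"tz":0,"ax":0,"ay":0,"az":-0.08,"claw":0.5},
  {"tx":0,"ty":0,"tz":0,"ax":0,"ay":0,"az":-0.08,"claw":0.5},
  {"tx":0,"ty":0,"tz":0,"ax":0,"ay":0,"az":-0.08,"claw":0.5},
  {"tx":0,"ty":0,"tz":0,"ax":0,"ay":0,"az":-0.08,"claw":0.5},
  {"tx":0,"ty":0,"tz":0,"ax":0,"ay":0,"az":-0.08,"claw":0.5},
])

```text
time_s: 7.0
tcp_pos: [0.5712, 0.1665, 0.1389]
ee_rot: [[-0.996, 0.084, 0.0], [0.084, 0.996, -0.0], [-0.0, -0.0, -1.0]]
wrist_force: [-0.2, 0.4, -11.4]
gripper_width: 0.152
gripper_force: 30.1
```

```bash
python3 st.py
```

```text
{'time_s': 7.0, 'tcp_pos': [0.5712, 0.1665, 0.1389], 'wrist_force': [-0.2128, 0.4277, -11.3874], 'moment': [0.004, 0.1438, -0.2188], 'gripper_width': 0.152, 'gripper_force': 30.0783} yaw -4.85
```

Call:
drive_tool([
  {"tx":0,"ty":0,"tz":0,"ax":0,"ay":0,"az":-0.08,"claw":0.5},
  {"tx":0,"ty":0,"tz":0,"ax":0,"ay":0,"az":-0.08,"claw":0.5},
  {"tx":0,"ty":0,"tz":0,"ax":0,"ay":0,"az":-0.08,"claw":0.5},
  {"tx":0,"ty":0,"tz":0,"ax":0,"ay":0,"az":-0.08,"claw":0.5},
])

```text
time_s: 7.33
tcp_pos: [0.5713, 0.1664, 0.1394]
ee_rot: [[-0.972, -0.233, 0.001], [-0.233, 0.972, -0.0], [-0.001, -0.0, -1.0]]
wrist_force: [-0.7, -0.3, -11.2]
gripper_width: 0.153
gripper_force: 30.1
```

```bash
python3 st.py
```

```text
{'time_s': 7.3333, 'tcp_pos': [0.5713, 0.1664, 0.1394], 'wrist_force': [-0.7106, -0.2886, -11.215], 'moment': [-0.0541, 0.2411, -0.1732], 'gripper_width': 0.153, 'gripper_force': 30.0786} yaw 13.5
```

Call:
drive_tool([
  {"tx":0,"ty":0,"tz":-0.01,"ax":0,"ay":0,"az":-0.06,"claw":0.5},
  {"tx":0,"ty":0,"tz":-0.01,"ax":0,"ay":0,"az":-0.06,"claw":0.5},
  {"tx":0,"ty":0,"tz":-0.01,"ax":0,"ay":0,"az":-0.06,"claw":0.5},
])

```text
time_s: 7.58
tcp_pos: [0.5713, 0.1663, 0.1397]
ee_rot: [[-0.915, -0.403, 0.001], [-0.403, 0.915, -0.0], [-0.001, -0.001, -1.0]]
wrist_force: [-0.9, 0.2, -10.8]
gripper_width: 0.156
gripper_force: 30.1
```

```bash
python3 st.py
```

```text
{'time_s': 7.5833, 'tcp_pos': [0.5713, 0.1663, 0.1397], 'wrist_force': [-0.93, 0.1568, -10.7908], 'moment': [-0.0594, 0.2055, -0.1504], 'gripper_width': 0.1563, 'gripper_force': 30.0727} yaw 23.75
```

Call:
drive_tool([
  {"tx":0,"ty":0,"tz":-0.006,"ax":0,"ay":0,"az":0.08,"claw":0.5},
  {"tx":0,"ty":0,"tz":-0.006,"ax":0,"ay":0,"az":0.08,"claw":0.5},
  {"tx":0,"ty":0,"tz":-0.006,"ax":0,"ay":0,"az":0.08,"claw":0.5},
  {"tx":0,"ty":0,"tz":-0.006,"ax":0,"ay":0,"az":0.08,"claw":0.5},
  {"tx":0,"ty":0,"tz":-0.006,"ax":0,"ay":0,"az":0.08,"claw":0.5},
  {"tx":0,"ty":0,"tz":-0.006,"ax":0,"ay":0,"az":0.08,"claw":0.5},
  {"tx":0,"ty":0,"tz":-0.006,"ax":0,"ay":0,"az":0.08,"claw":0.5},
  {"tx":0,"ty":0,"tz":-0.006,"ax":0,"ay":0,"az":0.08,"claw":0.5},
  {"tx":0,"ty":0,"tz":-0.006,"ax":0,"ay":0,"az":0.08,"claw":0.5},
])

```text
time_s: 8.33
tcp_pos: [0.5715, 0.1666, 0.1406]
ee_rot: [[-0.952, 0.306, 0.002], [0.306, 0.952, -0.0], [-0.002, 0.0, -1.0]]
wrist_force: [-1.9, -0.2, -9.6]
gripper_width: 0.151
gripper_force: 30.1
```

```bash
python3 st.py
```

```text
{'time_s': 8.3333, 'tcp_pos': [0.5715, 0.1666, 0.1406], 'wrist_force': [-1.8831, -0.2313, -9.564], 'moment': [0.0635, 0.4147, 0.2572], 'gripper_width': 0.1514, 'gripper_force': 30.0772} yaw -17.79
```

Call:
drive_tool([
  {"tx":0.04,"ty":0,"tz":-0.03,"ax":0,"ay":0,"az":-0.08,"claw":0.5},
  {"tx":0.04,"ty":0,"tz":-0.03,"ax":0,"ay":0,"az":-0.08,"claw":0.5},
  {"tx":0,"ty":0,"tz":-0.02,"ax":0,"ay":0,"az":-0.08,"claw":0.5},
  {"tx":0,"ty":0,"tz":-0.01,"ax":0,"ay":0,"az":-0.08,"claw":0.5},
  {"tx":0,"ty":0,"tz":-0.01,"ax":0,"ay":0,"az":-0.08,"claw":0.5},
  {"tx":0,"ty":0,"tz":-0.01,"ax":0,"ay":0,"az":-0.08,"claw":0.5},
  {"tx":0,"ty":0,"tz":-0.01,"ax":0,"ay":0,"az":-0.08,"claw":0.5},
  {"tx":0,"ty":0,"tz":-0.01,"ax":0,"ay":0,"az":-0.08,"claw":0.5},
  {"tx":0,"ty":0,"tz":-0.01,"ax":0,"ay":0,"az":-0.08,"claw":0.5},
])

```text
time_s: 9.08
tcp_pos: [0.5708, 0.1665, 0.1416]
ee_rot: [[-0.915, -0.404, 0.001], [-0.404, 0.915, -0.0], [-0.001, -0.001, -1.0]]
wrist_force: [0.1, 0.2, -11.6]
gripper_width: 0.153
gripper_force: 30.1
```

```bash
python3 st.py
```

```text
{'time_s': 9.0833, 'tcp_pos': [0.5708, 0.1665, 0.1416], 'wrist_force': [0.1253, 0.216, -11.6346], 'moment': [-0.1614, 0.0341, -0.1932], 'gripper_width': 0.1532, 'gripper_force': 30.0698} yaw 23.81
```

Call:
drive_tool([
  {"tx":0,"ty":0,"tz":-0.012,"ax":0,"ay":0,"az":0.08,"claw":0.5},
  {"tx":0,"ty":0,"tz":-0.012,"ax":0,"ay":0,"az":0.08,"claw":0.5},
  {"tx":0,"ty":0,"tz":-0.012,"ax":0,"ay":0,"az":0.08,"claw":0.5},
  {"tx":0,"ty":0,"tz":-0.012,"ax":0,"ay":0,"az":0.08,"claw":0.5},
  {"tx":0,"ty":0,"tz":-0.012,"ax":0,"ay":0,"az":0.08,"claw":0.5},
  {"tx":0,"ty":0,"tz":-0.012,"ax":0,"ay":0,"az":0.08,"claw":0.5},
  {"tx":0,"ty":0,"tz":-0.012,"ax":0,"ay":0,"az":0.08,"claw":0.5},
  {"tx":0,"ty":0,"tz":-0.012,"ax":0,"ay":0,"az":0.08,"claw":0.5},
  {"tx":0,"ty":0,"tz":-0.012,"ax":0,"ay":0,"az":0.08,"claw":0.5},
])

```text
time_s: 9.83
tcp_pos: [0.5709, 0.1668, 0.1428]
ee_rot: [[-0.952, 0.306, 0.002], [0.306, 0.952, 0.0], [-0.002, 0.001, -1.0]]
wrist_force: [-0.2, -0.1, -12.7]
gripper_width: 0.155
gripper_force: 30.0
```

```bash
python3 st.py
```

```text
{'time_s': 9.8333, 'tcp_pos': [0.5709, 0.1668, 0.1428], 'wrist_force': [-0.1524, -0.1042, -12.7182], 'moment': [0.0452, 0.0354, 0.1825], 'gripper_width': 0.1549, 'gripper_force': 30.0369} yaw -17.81
```

Call:
drive_tool([
  {"tx":0,"ty":0,"tz":-0.013,"ax":0,"ay":0,"az":-0.08,"claw":0.5},
  {"tx":0,"ty":0,"tz":-0.013,"ax":0,"ay":0,"az":-0.08,"claw":0.5},
  {"tx":0,"ty":0,"tz":-0.013,"ax":0,"ay":0,"az":-0.08,"claw":0.5},
  {"tx":0,"ty":0,"tz":-0.013,"ax":0,"ay":0,"az":-0.08,"claw":0.5},
  {"tx":0,"ty":0,"tz":-0.013,"ax":0,"ay":0,"az":-0.08,"claw":0.5},
  {"tx":0,"ty":0,"tz":-0.013,"ax":0,"ay":0,"az":-0.08,"claw":0.5},
  {"tx":0,"ty":0,"tz":-0.013,"ax":0,"ay":0,"az":-0.08,"claw":0.5},
  {"tx":0,"ty":0,"tz":-0.013,"ax":0,"ay":0,"az":-0.08,"claw":0.5},
  {"tx":0,"ty":0,"tz":-0.013,"ax":0,"ay":0,"az":-0.08,"claw":0.5},
])

```text
time_s: 10.58
tcp_pos: [0.5708, 0.1665, 0.1439]
ee_rot: [[-0.915, -0.404, 0.001], [-0.404, 0.915, -0.0], [-0.001, -0.001, -1.0]]
wrist_force: [-0.1, -0.8, -11.7]
gripper_width: 0.153
gripper_force: 30.1
```

```bash
python3 st.py
```

```text
{'time_s': 10.5833, 'tcp_pos': [0.5708, 0.1665, 0.1439], 'wrist_force': [-0.093, -0.7503, -11.7014], 'moment': [-0.2145, 0.0125, -0.1678], 'gripper_width': 0.1531, 'gripper_force': 30.0512} yaw 23.81
```

Call:
drive_tool([
  {"tx":0,"ty":0,"tz":-0.013,"ax":0,"ay":0,"az":0.08,"claw":0.5},
  {"tx":0,"ty":0,"tz":-0.013,"ax":0,"ay":0,"az":0.08,"claw":0.5},
  {"tx":0,"ty":0,"tz":-0.013,"ax":0,"ay":0,"az":0.08,"claw":0.5},
  {"tx":0,"ty":0,"tz":-0.013,"ax":0,"ay":0,"az":0.08,"claw":0.5},
  {"tx":0,"ty":0,"tz":-0.013,"ax":0,"ay":0,"az":0.08,"claw":0.5},
  {"tx":0,"ty":0,"tz":-0.013,"ax":0,"ay":0,"az":0.08,"claw":0.5},
  {"tx":0,"ty":0,"tz":-0.013,"ax":0,"ay":0,"az":0.08,"claw":0.5},
  {"tx":0,"ty":0,"tz":-0.013,"ax":0,"ay":0,"az":0.08,"claw":0.5},
  {"tx":0,"ty":0,"tz":-0.013,"ax":0,"ay":0,"az":0.08,"claw":0.5},
])

```text
time_s: 11.33
tcp_pos: [0.5709, 0.1668, 0.1449]
ee_rot: [[-0.952, 0.306, 0.002], [0.306, 0.952, 0.0], [-0.002, 0.001, -1.0]]
wrist_force: [0.5, 0.7, -11.4]
gripper_width: 0.16
gripper_force: 30.0
```

```bash
python3 st.py
```

```text
{'time_s': 11.3333, 'tcp_pos': [0.5709, 0.1668, 0.1449], 'wrist_force': [0.5062, 0.6673, -11.3572], 'moment': [0.083, -0.0838, 0.1007], 'gripper_width': 0.1597, 'gripper_force': 30.0065} yaw -17.82
```

Call:
drive_tool([
  {"tx":0,"ty":0,"tz":-0.016,"ax":0,"ay":0,"az":-0.08,"claw":0.5},
  {"tx":0,"ty":0,"tz":-0.016,"ax":0,"ay":0,"az":-0.08,"claw":0.5},
  {"tx":0,"ty":0,"tz":-0.014,"ax":0,"ay":0,"az":-0.08,"claw":0.5},
  {"tx":0,"ty":0,"tz":-0.014,"ax":0,"ay":0,"az":-0.08,"claw":0.5},
  {"tx":0,"ty":0,"tz":-0.014,"ax":0,"ay":0,"az":-0.08,"claw":0.5},
  {"tx":0,"ty":0,"tz":-0.014,"ax":0,"ay":0,"az":-0.08,"claw":0.5},
  {"tx":0,"ty":0,"tz":-0.014,"ax":0,"ay":0,"az":-0.08,"claw":0.5},
  {"tx":0,"ty":0,"tz":-0.014,"ax":0,"ay":0,"az":-0.08,"claw":0.5},
  {"tx":0,"ty":0,"tz":-0.014,"ax":0,"ay":0,"az":-0.08,"claw":0.5},
])

```text
time_s: 12.08
tcp_pos: [0.5708, 0.1665, 0.1461]
ee_rot: [[-0.915, -0.404, 0.001], [-0.404, 0.915, -0.0], [-0.001, -0.001, -1.0]]
wrist_force: [-0.0, -0.4, -12.8]
gripper_width: 0.15
gripper_force: 30.0
```

```bash
python3 st.py
```

```text
{'time_s': 12.0833, 'tcp_pos': [0.5708, 0.1665, 0.1461], 'wrist_force': [-0.0254, -0.3793, -12.8015], 'moment': [-0.1585, -0.0866, -0.1395], 'gripper_width': 0.1499, 'gripper_force': 30.0408} yaw 23.81
```

Call:
drive_tool([
  {"tx":0,"ty":0,"tz":-0.014,"ax":0,"ay":0,"az":0.08,"claw":0.5},
  {"tx":0,"ty":0,"tz":-0.014,"ax":0,"ay":0,"az":0.08,"claw":0.5},
  {"tx":0,"ty":0,"tz":-0.014,"ax":0,"ay":0,"az":0.08,"claw":0.5},
  {"tx":0,"ty":0,"tz":-0.014,"ax":0,"ay":0,"az":0.08,"claw":0.5},
  {"tx":0,"ty":0,"tz":-0.014,"ax":0,"ay":0,"az":0.08,"claw":0.5},
  {"tx":0,"ty":0,"tz":-0.014,"ax":0,"ay":0,"az":0.08,"claw":0.5},
  {"tx":0,"ty":0,"tz":-0.014,"ax":0,"ay":0,"az":0.08,"claw":0.5},
  {"tx":0,"ty":0,"tz":-0.014,"ax":0,"ay":0,"az":0.08,"claw":0.5},
  {"tx":0,"ty":0,"tz":-0.014,"ax":0,"ay":0,"az":0.08,"claw":0.5},
])

```text
time_s: 12.83
tcp_pos: [0.5708, 0.1668, 0.1473]
ee_rot: [[-0.952, 0.306, 0.002], [0.306, 0.952, 0.0], [-0.001, 0.001, -1.0]]
wrist_force: [0.4, -0.8, -12.7]
gripper_width: 0.156
gripper_force: 30.0
```

```bash
python3 st.py
```

```text
{'time_s': 12.8333, 'tcp_pos': [0.5708, 0.1668, 0.1473], 'wrist_force': [0.3545, -0.7745, -12.7303], 'moment': [0.0795, -0.0273, 0.1192], 'gripper_width': 0.1556, 'gripper_force': 30.0045} yaw -17.83
```

Call:
drive_tool([
  {"tx":0,"ty":0,"tz":-0.013,"ax":0,"ay":0,"az":-0.08,"claw":0.5},
  {"tx":0,"ty":0,"tz":-0.013,"ax":0,"ay":0,"az":-0.08,"claw":0.5},
  {"tx":0,"ty":0,"tz":-0.013,"ax":0,"ay":0,"az":-0.08,"claw":0.5},
  {"tx":0,"ty":0,"tz":-0.013,"ax":0,"ay":0,"az":-0.08,"claw":0.5},
  {"tx":0,"ty":0,"tz":-0.013,"ax":0,"ay":0,"az":-0.08,"claw":0.5},
  {"tx":0,"ty":0,"tz":-0.013,"ax":0,"ay":0,"az":-0.08,"claw":0.5},
  {"tx":0,"ty":0,"tz":-0.013,"ax":0,"ay":0,"az":-0.08,"claw":0.5},
  {"tx":0,"ty":0,"tz":-0.013,"ax":0,"ay":0,"az":-0.08,"claw":0.5},
  {"tx":0,"ty":0,"tz":-0.013,"ax":0,"ay":0,"az":-0.08,"claw":0.5},
])

```text
time_s: 13.58
tcp_pos: [0.5708, 0.1665, 0.1485]
ee_rot: [[-0.915, -0.404, 0.001], [-0.404, 0.915, -0.0], [-0.001, -0.001, -1.0]]
wrist_force: [-0.2, -0.3, -12.6]
gripper_width: 0.151
gripper_force: 30.0
```

```bash
python3 st.py
```

```text
{'time_s': 13.5833, 'tcp_pos': [0.5708, 0.1665, 0.1485], 'wrist_force': [-0.2243, -0.3332, -12.6391], 'moment': [-0.1584, -0.1818, -0.1565], 'gripper_width': 0.1511, 'gripper_force': 30.0183} yaw 23.82
```

Call:
drive_tool([
  {"tx":0,"ty":0,"tz":-0.013,"ax":0,"ay":0,"az":0.08,"claw":0.5},
  {"tx":0,"ty":0,"tz":-0.013,"ax":0,"ay":0,"az":0.08,"claw":0.5},
  {"tx":0,"ty":0,"tz":-0.013,"ax":0,"ay":0,"az":0.08,"claw":0.5},
  {"tx":0,"ty":0,"tz":-0.013,"ax":0,"ay":0,"az":0.08,"claw":0.5},
  {"tx":0,"ty":0,"tz":-0.013,"ax":0,"ay":0,"az":0.08,"claw":0.5},
  {"tx":0,"ty":0,"tz":-0.013,"ax":0,"ay":0,"az":0.08,"claw":0.5},
  {"tx":0,"ty":0,"tz":-0.013,"ax":0,"ay":0,"az":0.08,"claw":0.5},
  {"tx":0,"ty":0,"tz":-0.013,"ax":0,"ay":0,"az":0.08,"claw":0.5},
  {"tx":0,"ty":0,"tz":-0.013,"ax":0,"ay":0,"az":0.08,"claw":0.5},
])

```text
time_s: 14.33
tcp_pos: [0.571, 0.1669, 0.1498]
ee_rot: [[-0.952, 0.306, 0.002], [0.306, 0.952, 0.0], [-0.002, 0.001, -1.0]]
wrist_force: [0.4, 0.3, -12.4]
gripper_width: 0.154
gripper_force: 30.0
```

```bash
python3 st.py
```

```text
{'time_s': 14.3333, 'tcp_pos': [0.571, 0.1669, 0.1498], 'wrist_force': [0.4082, 0.2878, -12.4088], 'moment': [0.1107, -0.2282, 0.0968], 'gripper_width': 0.154, 'gripper_force': 29.9831} yaw -17.83
```

Rise is 13 mm. I'll go one sweep at a time, watching for release.

Call:
drive_tool([
  {"tx":0,"ty":0,"tz":-0.013,"ax":0,"ay":0,"az":-0.08,"claw":0.5},
  {"tx":0,"ty":0,"tz":-0.013,"ax":0,"ay":0,"az":-0.08,"claw":0.5},
  {"tx":0,"ty":0,"tz":-0.013,"ax":0,"ay":0,"az":-0.08,"claw":0.5},
  {"tx":0,"ty":0,"tz":-0.013,"ax":0,"ay":0,"az":-0.08,"claw":0.5},
  {"tx":0,"ty":0,"tz":-0.013,"ax":0,"ay":0,"az":-0.08,"claw":0.5},
  {"tx":0,"ty":0,"tz":-0.013,"ax":0,"ay":0,"az":-0.08,"claw":0.5},
  {"tx":0,"ty":0,"tz":-0.013,"ax":0,"ay":0,"az":-0.08,"claw":0.5},
  {"tx":0,"ty":0,"tz":-0.013,"ax":0,"ay":0,"az":-0.08,"claw":0.5},
  {"tx":0,"ty":0,"tz":-0.013,"ax":0,"ay":0,"az":-0.08,"claw":0.5},
])

```text
time_s: 15.08
tcp_pos: [0.5739, 0.1673, 0.1553]
ee_rot: [[-0.914, -0.406, 0.01], [-0.406, 0.914, 0.002], [-0.01, -0.003, -1.0]]
wrist_force: [0.3, -0.2, -0.5]
gripper_width: 0.155
gripper_force: 30.0
```

```bash
python3 st.py
```

```text
{'time_s': 15.0833, 'tcp_pos': [0.5739, 0.1673, 0.1553], 'wrist_force': [0.2719, -0.239, -0.4665], 'moment': [-0.0986, 0.0146, 0.0222], 'gripper_width': 0.1547, 'gripper_force': 29.976} yaw 23.94
```

Call:
drive_tool([
  {"tx":0,"ty":0,"tz":-0.013,"ax":0,"ay":0,"az":0.08,"claw":0.5},
  {"tx":0,"ty":0,"tz":-0.013,"ax":0,"ay":0,"az":0.08,"claw":0.5},
  {"tx":0,"ty":0,"tz":-0.013,"ax":0,"ay":0,"az":0.08,"claw":0.5},
  {"tx":0,"ty":0,"tz":-0.013,"ax":0,"ay":0,"az":0.08,"claw":0.5},
  {"tx":0,"ty":0,"tz":-0.013,"ax":0,"ay":0,"az":0.08,"claw":0.5},
  {"tx":0,"ty":0,"tz":-0.013,"ax":0,"ay":0,"az":0.08,"claw":0.5},
  {"tx":0,"ty":0,"tz":-0.013,"ax":0,"ay":0,"az":0.08,"claw":0.5},
  {"tx":0,"ty":0,"tz":-0.013,"ax":0,"ay":0,"az":0.08,"claw":0.5},
  {"tx":0,"ty":0,"tz":-0.013,"ax":0,"ay":0,"az":0.08,"claw":0.5},
])

```text
time_s: 15.83
tcp_pos: [0.5734, 0.1674, 0.1563]
ee_rot: [[-0.952, 0.305, 0.009], [0.305, 0.952, 0.002], [-0.008, 0.004, -1.0]]
wrist_force: [-1.6, -0.0, -1.1]
gripper_width: 0.152
gripper_force: 30.0
```

```bash
python3 st.py
```

```text
{'time_s': 15.8333, 'tcp_pos': [0.5734, 0.1674, 0.1563], 'wrist_force': [-1.576, -0.0285, -1.0656], 'moment': [-0.0187, 0.461, -0.0095], 'gripper_width': 0.1523, 'gripper_force': 29.9671} yaw -17.78
```

The probe came free at about 14 mm and the force is near zero. I'll centre it between the stops, then lift.

Call:
drive_tool([
  {"tx":0.1,"ty":0,"tz":0,"ax":0,"ay":0,"az":-0.1,"claw":0.5},
  {"tx":0.1,"ty":-0.05,"tz":0,"ax":0,"ay":0,"az":-0.1,"claw":0.5},
  {"tx":0.05,"ty":-0.05,"tz":0,"ax":0,"ay":0,"az":-0.1,"claw":0.5},
  {"tx":0,"ty":0,"tz":-0.3,"ax":0,"ay":0,"az":0,"claw":0.5},
  {"tx":0,"ty":0,"tz":-0.4,"ax":0,"ay":0,"az":0,"claw":0.5},
  {"tx":0,"ty":0,"tz":-0.4,"ax":0,"ay":0,"az":0,"claw":0.5},
])

```text
time_s: 16.33
tcp_pos: [0.5692, 0.1668, 0.1653]
ee_rot: [[-1.0, 0.01, 0.005], [0.01, 1.0, 0.001], [-0.005, 0.001, -1.0]]
wrist_force: [0.2, 0.1, -1.2]
gripper_width: 0.153
gripper_force: 30.0
```

```bash
python3 st.py
```

```text
{'time_s': 16.3333, 'tcp_pos': [0.5692, 0.1668, 0.1653], 'wrist_force': [0.2252, 0.1142, -1.2279], 'moment': [0.0113, -0.0041, -0.0133], 'gripper_width': 0.1531, 'gripper_force': 29.9684} yaw -0.59
```

Call:
drive_tool([
  {"tx":-0.1,"ty":0,"tz":-0.7,"ax":0,"ay":0,"az":0,"claw":0.5},
  {"tx":0,"ty":0,"tz":-1,"ax":0,"ay":0,"az":0,"claw":0.5},
  {"tx":0,"ty":0,"tz":-1,"ax":0,"ay":0,"az":0,"claw":0.5},
  {"tx":0,"ty":0,"tz":-1,"ax":0,"ay":0,"az":0,"claw":0.5},
  {"tx":0,"ty":0,"tz":-1,"ax":0,"ay":0,"az":0,"claw":0.5},
  {"tx":0,"ty":0,"tz":-1.2,"ax":0,"ay":0,"az":0,"claw":0.5},
  {"tx":0,"ty":0,"tz":-1.2,"ax":0,"ay":0,"az":0,"claw":0.5},
  {"tx":0,"ty":0,"tz":-1.2,"ax":0,"ay":0,"az":0,"claw":0.5},
  {"tx":0,"ty":0,"tz":-0.8,"ax":0,"ay":0,"az":0,"claw":0.5},
  {"tx":0,"ty":0,"tz":0,"ax":0,"ay":0,"az":0,"claw":0.5},
])

```text
time_s: 17.17
tcp_pos: [0.5696, 0.1669, 0.2563]
ee_rot: [[-1.0, 0.009, 0.004], [0.009, 1.0, 0.002], [-0.004, 0.002, -1.0]]
wrist_force: [-0.2, -0.4, -0.9]
gripper_width: 0.154
gripper_force: 30.0
```

```bash
python3 st.py
python3 - <<'E'
from h import *
p,d=capture("scene");Ws=world("scene",d);cv2.imwrite("pics/s2.png",cv2.resize(p[100:320,120:400],None,fx=2.8,fy=2.7)[:,:,::-1])
pt,dt=capture("top");Wt=world("top",dt)
cv2.imwrite("pics/t2.png",cv2.resize(pt[170:280,230:420],None,fx=4,fy=4)[:,:,::-1])
q=Wt[(abs(Wt[...,0]-.565)<.04)&(abs(Wt[...,1]-.215)<.022)&(Wt[...,2]>.064)&(Wt[...,2]<.08)];print("block",np.median(q[:,2]))
for W in(Wt,Ws):
    c=np.array([.56,-.205]);m=(np.hypot(W[...,0]-c[0],W[...,1]-c[1])<.07)
    for a,b in((.001,.012),(.07,.095)):
        r=W[m&(W[...,2]>a)&(W[...,2]<b)][:,:2]
        if len(r)<8: continue
        (x,y),R=cv2.minEnclosingCircle((r*1000).astype(np.float32));print(a,len(r),x,y,R)
# probe: points below tab
s=sense();t=np.array(s["tcp_pos"])
m=(np.hypot(Ws[...,0]-t[0],Ws[...,1]-t[1])<.03)&(Ws[...,2]>.12)&(Ws[...,2]<t[2]-.005)
r=Ws[m];print("probe",len(r),r[:,2].min(),r.mean(0))
for z in(.17,.18,.19,.2,.21,.22): 
    k=r[abs(r[:,2]-z)<.004]; print(z,len(k),k.mean(0).round(4) if len(k) else "")
E
```

```text
{'time_s': 17.1667, 'tcp_pos': [0.5696, 0.1669, 0.2563], 'wrist_force': [-0.1921, -0.4072, -0.912], 'moment': [-0.0264, -0.0847, -0.0326], 'gripper_width': 0.1539, 'gripper_force': 29.9684} yaw -0.52
block 0.06949347398321003
0.001 388 559.9002685546875 -205.02882385253906 69.89012908935547
0.07 162 556.5110473632812 -207.3180389404297 37.386600494384766
0.001 43 573.3377075195312 -173.82339477539062 56.78034591674805
probe 200 0.16709093127116065 [0.56600569 0.16907864 0.21329328]
0.17 8 [0.569  0.1673 0.1706]
0.18 10 [0.5696 0.1673 0.1798]
0.19 10 [0.5683 0.1667 0.1894]
0.2 22 [0.5655 0.1698 0.1997]
0.21 25 [0.5652 0.1697 0.2099]
0.22 23 [0.5657 0.1677 0.22  ]
```

View pics/s2.png

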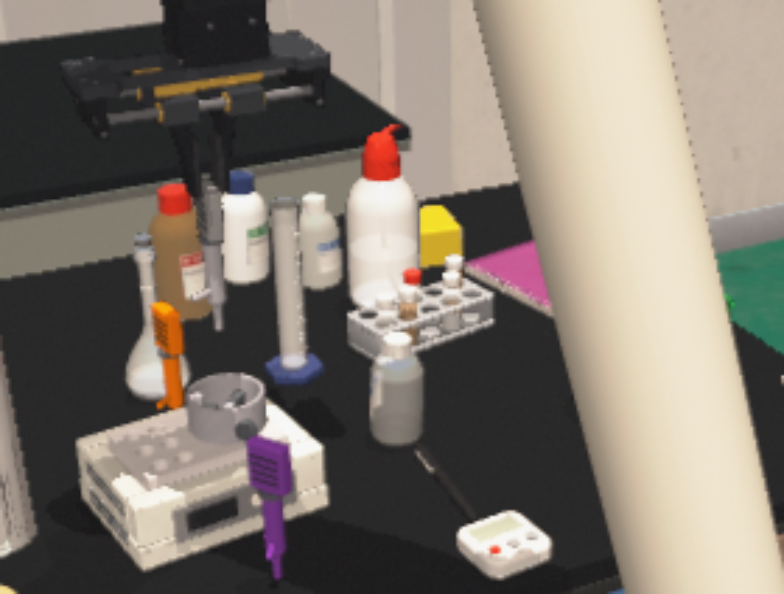

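View pics/t2.png

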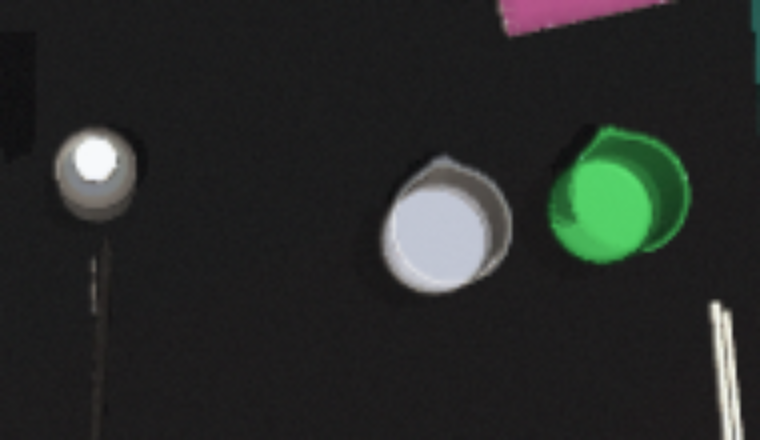

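The probe hangs upright in the gripper with its tip at crop (218,328). The clamp is empty and down, and the bottle and cylinder are standing. In the top crop the clear beaker's floor disc is at (436,241), its rim at (450,226) and its spout at (443,158). Next I'll compute the beaker centre and the pin direction.

Run:
```python
from h import *
s=sense();t=np.array(s["tcp_pos"]);zt=t[2]-.090
for n in("wrist","scene","top"):
    p,d=capture(n);W=world(n,d)
    r=np.hypot(W[...,0]-t[0],W[...,1]-t[1]);m=(r<.032)&(r>.012)&(abs(W[...,2]-zt-.038)<.012)
    q=W[m];print(n,len(q),(q-t)[:12].round(3).tolist())
    if n=="top":
        rows=p.astype(int);B=p[180:260,310:375].astype(int)
        m=((B.min(2)>60)).astype(np.uint8);c=max(cv2.findContours(m,0,1)[0],key=cv2.contourArea)[:,0]+[310,180]
        print("beaker px bbox",c.min(0),c.max(0))
        P=np.array([ray(n,u,v,.082) for u,v in c])
        f=((B.min(2)>150)).astype(np.uint8);g=max(cv2.findContours(f,0,1)[0],key=cv2.contourArea)[:,0]+[310,180]
        Q=np.array([ray(n,u,v,.003) for u,v in g]);print("floor",cv2.minEnclosingCircle((Q[:,:2]*1000).astype(np.float32)))
print("floor",ray("top",339,230.2,.003),"rim",ray("top",342.5,226.5,.082),"rim left/right",ray("top",327,227,.082),ray("top",358,227,.082),"bottom",ray("top",339.5,243.5,.0),ray("top",338,243,.082))
```

```text
wrist 102 [[-0.012, 0.02, -0.054], [-0.012, 0.021, -0.053], [-0.011, 0.018, -0.053], [-0.011, 0.019, -0.053], [-0.011, 0.02, -0.053], [-0.012, 0.021, -0.051], [-0.011, 0.022, -0.052], [-0.011, 0.023, -0.053], [-0.01, 0.016, -0.053], [-0.011, 0.017, -0.052], [-0.011, 0.018, -0.052], [-0.011, 0.019, -0.052]]
scene 13 [[-0.004, 0.013, -0.05], [-0.009, 0.019, -0.049], [-0.009, 0.017, -0.05], [-0.007, 0.014, -0.051], [-0.008, 0.012, -0.051], [-0.008, 0.021, -0.052], [-0.011, 0.019, -0.051], [-0.011, 0.017, -0.051], [-0.01, 0.015, -0.052], [-0.01, 0.013, -0.053], [-0.012, 0.022, -0.052], [-0.012, 0.02, -0.053]]
top 0 []
beaker px bbox [325 209] [357 243]
floor ((556.5029296875, -209.03424072265625), 32.85081100463867)
floor [ 0.5537 -0.2107  0.003 ] rim [ 0.5527 -0.2079  0.082 ] rim left/right [ 0.5523 -0.1719  0.082 ] [ 0.5508 -0.2439  0.082 ] bottom [ 0.521  -0.2109  0.    ] [ 0.5147 -0.1957  0.082 ]
```

Call:
drive_tool([
  {"tx":0.1,"ty":-1.5,"tz":0,"ax":0,"ay":0,"az":0,"claw":0.5},
  {"tx":0.1,"ty":-2.5,"tz":0,"ax":0,"ay":0,"az":0,"claw":0.5},
  {"tx":0.1,"ty":-3,"tz":0,"ax":0,"ay":0,"az":0,"claw":0.5},
  {"tx":0.1,"ty":-3,"tz":0,"ax":0,"ay":0,"az":0,"claw":0.5},
  {"tx":0.1,"ty":-3,"tz":0,"ax":0,"ay":0,"az":0,"claw":0.5},
  {"tx":0.1,"ty":-3,"tz":0,"ax":0,"ay":0,"az":0,"claw":0.5},
  {"tx":0.1,"ty":-3,"tz":0,"ax":0,"ay":0,"az":0,"claw":0.5},
  {"tx":0.1,"ty":-3,"tz":0,"ax":0,"ay":0,"az":0,"claw":0.5},
  {"tx":0.1,"ty":-3,"tz":0,"ax":0,"ay":0,"az":0,"claw":0.5},
  {"tx":0.1,"ty":-3,"tz":0,"ax":0,"ay":0,"az":0,"claw":0.5},
])

```text
time_s: 18.25
tcp_pos: [0.555, -0.1154, 0.2531]
ee_rot: [[-1.0, 0.009, -0.001], [0.009, 1.0, -0.0], [0.001, -0.0, -1.0]]
wrist_force: [0.5, 0.1, -0.3]
gripper_width: 0.152
gripper_force: 30.0
```

Call:
drive_tool([
  {"tx":0.1,"ty":-3,"tz":0,"ax":0,"ay":0,"az":0,"claw":0.5},
  {"tx":0.1,"ty":-2.5,"tz":0,"ax":0,"ay":0,"az":0,"claw":0.5},
  {"tx":0.1,"ty":-2,"tz":0,"ax":0,"ay":0,"az":0,"claw":0.5},
  {"tx":0.1,"ty":-1.5,"tz":0,"ax":0,"ay":0,"az":0,"claw":0.5},
  {"tx":0,"ty":-0.9,"tz":0,"ax":0,"ay":0,"az":0,"claw":0.5},
  {"tx":0,"ty":0,"tz":0,"ax":0,"ay":0,"az":0,"claw":0.5},
  {"tx":0,"ty":0,"tz":0,"ax":0,"ay":0,"az":0,"claw":0.5},
  {"tx":0,"ty":0,"tz":0,"ax":0,"ay":0,"az":0,"claw":0.5},
])

```text
time_s: 18.92
tcp_pos: [0.551, -0.2118, 0.2534]
ee_rot: [[-1.0, 0.009, -0.0], [0.009, 1.0, 0.0], [0.0, 0.0, -1.0]]
wrist_force: [0.5, -0.1, -1.4]
gripper_width: 0.153
gripper_force: 30.0
```

```bash
python3 st.py
python3 - <<'E'
from h import *
p,d=capture("wrist");W=world("wrist",d);np.savez("w3.npz",p=p,W=W)
cv2.imwrite("pics/w3.png",p[:,:,::-1])
def fit(r):
    A=np.c_[2*r[:,:2],np.ones(len(r))];x=np.linalg.lstsq(A,(r[:,:2]**2).sum(1),rcond=None)[0];return x[:2].round(4),np.sqrt(x[2]+x[0]**2+x[1]**2).round(4),len(r)
m=np.hypot(W[...,0]-.555,W[...,1]+.209)<.05
for a,b in((-.005,.01),(.072,.09)):
    r=W[m&(W[...,2]>a)&(W[...,2]<b)]
    if len(r)>8: print(a,fit(r),r.min(0).round(3),r.max(0).round(3))
E
```

```text
{'time_s': 18.9167, 'tcp_pos': [0.551, -0.2118, 0.2534], 'wrist_force': [0.4649, -0.0719, -1.4081], 'moment': [0.047, 0.0173, 0.0552], 'gripper_width': 0.1533, 'gripper_force': 29.9683} yaw -0.5
-0.005 (array([ 0.5562, -0.2086]), np.float64(0.0438), 1047) [ 0.505 -0.258 -0.004] [ 0.586 -0.159  0.009]
0.072 (array([ 0.5545, -0.2075]), np.float64(0.0336), 375) [ 0.52  -0.242  0.072] [ 0.591 -0.173  0.084]
```

View pics/w3.png

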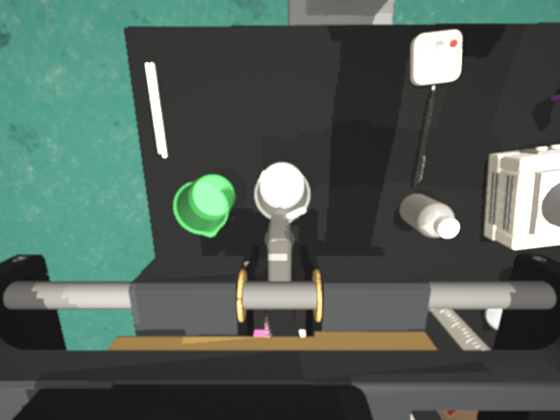

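The wrist view shows the probe over the clear beaker (rim at about (282,192)), with the green one to its left. The beaker centre is about (0.555, −0.2075). I'll shift 5 mm and descend in stages.

Call:
drive_tool([
  {"tx":-0.55,"ty":0,"tz":1.0,"ax":0,"ay":0,"az":0,"claw":0.5},
  {"tx":0,"ty":0,"tz":1.5,"ax":0,"ay":0,"az":0,"claw":0.5},
  {"tx":0,"ty":0,"tz":1.5,"ax":0,"ay":0,"az":0,"claw":0.5},
  {"tx":0,"ty":0,"tz":1.5,"ax":0,"ay":0,"az":0,"claw":0.5},
  {"tx":0,"ty":0,"tz":1.0,"ax":0,"ay":0,"az":0,"claw":0.5},
  {"tx":0,"ty":0,"tz":0.5,"ax":0,"ay":0,"az":0,"claw":0.5},
  {"tx":0,"ty":0,"tz":0,"ax":0,"ay":0,"az":0,"claw":0.5},
  {"tx":0,"ty":0,"tz":0,"ax":0,"ay":0,"az":0,"claw":0.5},
])

```text
time_s: 19.63
tcp_pos: [0.557, -0.2123, 0.1838]
ee_rot: [[-1.0, 0.009, 0.0], [0.009, 1.0, -0.0], [-0.0, -0.0, -1.0]]
wrist_force: [0.2, 0.3, -1.4]
gripper_width: 0.151
gripper_force: 30.0
```

```bash
python3 st.py
python3 - <<'E'
from h import *
s=sense();t=np.array(s["tcp_pos"])
for n in("wrist",):
    p,d=capture(n);W=world(n,d)
    m=np.hypot(W[...,0]-.555,W[...,1]+.209)<.045
    r=W[m&(W[...,2]>.074)&(W[...,2]<.088)];rr=np.hypot(r[:,0]-.5545,r[:,1]+.2075);r=r[(rr>.027)&(rr<.04)]
    A=np.c_[2*r[:,:2],np.ones(len(r))];x=np.linalg.lstsq(A,(r[:,:2]**2).sum(1),rcond=None)[0];print(n,len(r),x[:2],np.sqrt(x[2]+x[0]**2+x[1]**2))
    rr=np.hypot(W[...,0]-t[0],W[...,1]-t[1]);q=W[(rr<.03)&(rr>.012)&(abs(W[...,2]-t[2]+.052)<.008)];print("pin",len(q),(q.mean(0)-t).round(4))
E
```

```text
{'time_s': 19.6333, 'tcp_pos': [0.557, -0.2123, 0.1838], 'wrist_force': [0.1527, 0.2943, -1.4435], 'moment': [-0.0352, 0.0237, -0.0009], 'gripper_width': 0.1506, 'gripper_force': 29.9683} yaw -0.49
wrist 646 [ 0.55471748 -0.20797875] 0.03356877254038042
pin 101 [-0.0072  0.0167 -0.05  ]
```

Call:
drive_tool([
  {"tx":0,"ty":0,"tz":0.7,"ax":0,"ay":0,"az":0,"claw":0.5},
  {"tx":0,"ty":0,"tz":0.8,"ax":0,"ay":0,"az":0,"claw":0.5},
  {"tx":0,"ty":0,"tz":0.8,"ax":0,"ay":0,"az":0,"claw":0.5},
  {"tx":0,"ty":0,"tz":0.8,"ax":0,"ay":0,"az":0,"claw":0.5},
  {"tx":0,"ty":0,"tz":0.8,"ax":0,"ay":0,"az":0,"claw":0.5},
  {"tx":0,"ty":0,"tz":0.6,"ax":0,"ay":0,"az":0,"claw":0.5},
])

```text
time_s: 20.18
tcp_pos: [0.556, -0.2123, 0.1371]
ee_rot: [[-1.0, 0.009, -0.002], [0.009, 1.0, 0.0], [0.002, 0.0, -1.0]]
wrist_force: [-0.6, 0.2, -0.8]
gripper_width: 0.15
gripper_force: 30.0
```

Call:
drive_tool([
  {"tx":0,"ty":0,"tz":0.7,"ax":0,"ay":0,"az":0,"claw":0.5},
  {"tx":0,"ty":0,"tz":0.7,"ax":0,"ay":0,"az":0,"claw":0.5},
  {"tx":0,"ty":0,"tz":0.7,"ax":0,"ay":0,"az":0,"claw":0.5},
  {"tx":0,"ty":0,"tz":0.7,"ax":0,"ay":0,"az":0,"claw":0.5},
  {"tx":0,"ty":0,"tz":0.5,"ax":0,"ay":0,"az":0,"claw":0.5},
  {"tx":0,"ty":0,"tz":0.2,"ax":0,"ay":0,"az":0,"claw":0.5},
  {"tx":0,"ty":0,"tz":0.1,"ax":0,"ay":0,"az":0,"claw":0.5},
  {"tx":0,"ty":0,"tz":0,"ax":0,"ay":0,"az":0,"claw":0.5},
])

```text
time_s: 20.85
tcp_pos: [0.5566, -0.2124, 0.1025]
ee_rot: [[-1.0, 0.009, 0.0], [0.009, 1.0, -0.0], [-0.0, -0.0, -1.0]]
wrist_force: [0.5, -0.5, 0.5]
gripper_width: 0.152
gripper_force: 30.0
```

Call:
drive_tool([
  {"tx":0,"ty":0,"tz":0.2,"ax":0,"ay":0,"az":0,"claw":0.5},
  {"tx":0,"ty":0,"tz":0.2,"ax":0,"ay":0,"az":0,"claw":0.5},
  {"tx":0,"ty":0,"tz":0.2,"ax":0,"ay":0,"az":0,"claw":0.5},
  {"tx":0,"ty":0,"tz":0,"ax":0,"ay":0,"az":0,"claw":0.5},
  {"tx":0,"ty":0,"tz":0,"ax":0,"ay":0,"az":0,"claw":0.5},
])

```text
time_s: 21.27
tcp_pos: [0.5565, -0.2124, 0.0965]
ee_rot: [[-1.0, 0.009, -0.0], [0.009, 1.0, 0.0], [0.0, 0.0, -1.0]]
wrist_force: [-0.1, 0.1, -0.5]
gripper_width: 0.153
gripper_force: 30.0
```

```bash
python3 st.py
```

```text
{'time_s': 21.2667, 'tcp_pos': [0.5565, -0.2124, 0.0965], 'wrist_force': [-0.07, 0.1044, -0.5049], 'moment': [0.0046, -0.0675, 0.0106], 'gripper_width': 0.1534, 'gripper_force': 29.9685} yaw -0.53
```

Call:
drive_tool([
  {"tx":0,"ty":0,"tz":0.1,"ax":0,"ay":0,"az":0,"claw":0.5},
  {"tx":0,"ty":0,"tz":0.1,"ax":0,"ay":0,"az":0,"claw":0.5},
  {"tx":0,"ty":0,"tz":0,"ax":0,"ay":0,"az":0,"claw":0.5},
  {"tx":0,"ty":0,"tz":0,"ax":0,"ay":0,"az":0,"claw":0.5},
])

```text
time_s: 21.6
tcp_pos: [0.5565, -0.2124, 0.0945]
ee_rot: [[-1.0, 0.009, -0.0], [0.009, 1.0, 0.0], [0.0, 0.0, -1.0]]
wrist_force: [-0.4, 0.3, -0.7]
gripper_width: 0.158
gripper_force: 30.0
```

Call:
drive_tool([
  {"tx":0,"ty":0,"tz":0.1,"ax":0,"ay":0,"az":0,"claw":0.5},
  {"tx":0,"ty":0,"tz":0,"ax":0,"ay":0,"az":0,"claw":0.5},
  {"tx":0,"ty":0,"tz":0,"ax":0,"ay":0,"az":0,"claw":0.5},
])

```text
time_s: 21.85
tcp_pos: [0.5568, -0.2124, 0.0938]
ee_rot: [[-1.0, 0.009, 0.001], [0.009, 1.0, -0.0], [-0.001, -0.0, -1.0]]
wrist_force: [0.2, -0.8, -0.7]
gripper_width: 0.152
gripper_force: 30.0
```

Call:
drive_tool([
  {"tx":0,"ty":0,"tz":0.1,"ax":0,"ay":0,"az":0,"claw":0.5},
  {"tx":0,"ty":0,"tz":0,"ax":0,"ay":0,"az":0,"claw":0.5},
  {"tx":0,"ty":0,"tz":0,"ax":0,"ay":0,"az":0,"claw":0.5},
])

```text
time_s: 22.1
tcp_pos: [0.5574, -0.2127, 0.0937]
ee_rot: [[-1.0, 0.009, 0.002], [0.009, 1.0, -0.001], [-0.002, -0.001, -1.0]]
wrist_force: [-0.7, 0.6, 5.6]
gripper_width: 0.153
gripper_force: 30.0
```

The tip is on the floor. I'll ease off, open and wait.

Call:
drive_tool([
  {"tx":0,"ty":0,"tz":-0.1,"ax":0,"ay":0,"az":0,"claw":0.5},
  {"tx":0,"ty":0,"tz":0,"ax":0,"ay":0,"az":0,"claw":0.5},
  {"tx":0,"ty":0,"tz":0,"ax":0,"ay":0,"az":0,"claw":1.6},
  {"tx":0,"ty":0,"tz":0,"ax":0,"ay":0,"az":0,"claw":2},
  {"tx":0,"ty":0,"tz":0,"ax":0,"ay":0,"az":0,"claw":2.4},
  {"tx":0,"ty":0,"tz":0,"ax":0,"ay":0,"az":0,"claw":3},
  {"tx":0,"ty":0,"tz":0,"ax":0,"ay":0,"az":0,"claw":4},
  {"tx":0,"ty":0,"tz":0,"ax":0,"ay":0,"az":0,"claw":5},
  {"tx":0,"ty":0,"tz":0,"ax":0,"ay":0,"az":0,"claw":6},
  {"tx":0,"ty":0,"tz":0,"ax":0,"ay":0,"az":0,"claw":7},
])

```text
time_s: 22.93
tcp_pos: [0.5565, -0.2124, 0.0935]
ee_rot: [[-1.0, 0.009, -0.0], [0.009, 1.0, 0.0], [0.0, 0.0, -1.0]]
wrist_force: [-0.5, 0.2, -0.5]
gripper_width: 0.562
gripper_force: 0.0
```

Call:
drive_tool([
  {"tx":0,"ty":0,"tz":0,"ax":0,"ay":0,"az":0,"claw":7},
  {"tx":0,"ty":0,"tz":0,"ax":0,"ay":0,"az":0,"claw":7},
  {"tx":0,"ty":0,"tz":0,"ax":0,"ay":0,"az":0,"claw":7},
  {"tx":0,"ty":0,"tz":0,"ax":0,"ay":0,"az":0,"claw":7},
  {"tx":0,"ty":0,"tz":0,"ax":0,"ay":0,"az":0,"claw":7},
  {"tx":0,"ty":0,"tz":0,"ax":0,"ay":0,"az":0,"claw":7},
  {"tx":0,"ty":0,"tz":0,"ax":0,"ay":0,"az":0,"claw":7},
])

```text
time_s: 23.52
tcp_pos: [0.5566, -0.2124, 0.0936]
ee_rot: [[-1.0, 0.009, 0.0], [0.009, 1.0, -0.0], [-0.0, -0.0, -1.0]]
wrist_force: [0.0, -0.4, 0.1]
gripper_width: 0.803
gripper_force: 0.0
```

```bash
python3 st.py
python3 - <<'E'
from h import *
s=sense();t=np.array(s["tcp_pos"])
p,d=capture("wrist");W=world("wrist",d)
q=W[(np.hypot(W[...,0]-t[0],W[...,1]-t[1])<.06)&(W[...,2]>.1)&(W[...,2]<.15)]
q=q[abs(q[:,1]-t[1])<.03]
print(len(q),(q.min(0)-t).round(3),(q.max(0)-t).round(3),q.mean(0)-t)
E
```

```text
{'time_s': 23.5167, 'tcp_pos': [0.5566, -0.2124, 0.0936], 'wrist_force': [0.0139, -0.4473, 0.1356], 'moment': [0.0149, -0.012, -0.0191], 'gripper_width': 0.8032, 'gripper_force': 0.0} yaw -0.53
1401 [-0.017 -0.007  0.006] [0.011 0.008 0.042] [-0.00681818  0.00040806  0.03527116]
```

The probe is free and upright. I'll retreat straight up.

Call:
drive_tool([
  {"tx":0,"ty":0,"tz":-0.7,"ax":0,"ay":0,"az":0,"claw":7},
  {"tx":0,"ty":0,"tz":-1,"ax":0,"ay":0,"az":0,"claw":7},
  {"tx":0,"ty":0,"tz":-1.5,"ax":0,"ay":0,"az":0,"claw":7},
  {"tx":0,"ty":0,"tz":-2,"ax":0,"ay":0,"az":0,"claw":7},
  {"tx":0,"ty":0,"tz":-2.5,"ax":0,"ay":0,"az":0,"claw":7},
  {"tx":0,"ty":0,"tz":-2.5,"ax":0,"ay":0,"az":0,"claw":7},
  {"tx":0,"ty":0,"tz":-2.5,"ax":0,"ay":0,"az":0,"claw":7},
  {"tx":0,"ty":0,"tz":-2,"ax":0,"ay":0,"az":0,"claw":7},
  {"tx":0,"ty":0,"tz":0,"ax":0,"ay":0,"az":0,"claw":7},
  {"tx":0,"ty":0,"tz":0,"ax":0,"ay":0,"az":0,"claw":7},
])

```text
time_s: 24.4
tcp_pos: [0.5573, -0.2125, 0.2431]
ee_rot: [[-1.0, 0.009, 0.005], [0.009, 1.0, -0.0], [-0.005, -0.0, -1.0]]
wrist_force: [-0.0, 0.1, -0.3]
gripper_width: 0.802
gripper_force: 0.0
```

```bash
python3 st.py
python3 - <<'E'
from h import *
p,d=capture("wrist");cv2.imwrite("pics/w4.png",p[:,:,::-1])
W=world("wrist",d);q=W[(np.hypot(W[...,0]-.556,W[...,1]+.21)<.05)&(W[...,2]>.1)&(W[...,2]<.15)];print(len(q),q.min(0),q.max(0))
E
```

```text
{'time_s': 24.4, 'tcp_pos': [0.5573, -0.2125, 0.2431], 'wrist_force': [-0.0299, 0.1211, -0.3236], 'moment': [0.0222, -0.0307, -0.0068], 'gripper_width': 0.8021, 'gripper_force': 0.0} yaw -0.52
476 [ 0.5388872  -0.21901568  0.10010163] [ 0.57229195 -0.2039942   0.1340412 ]
```

View pics/w4.png

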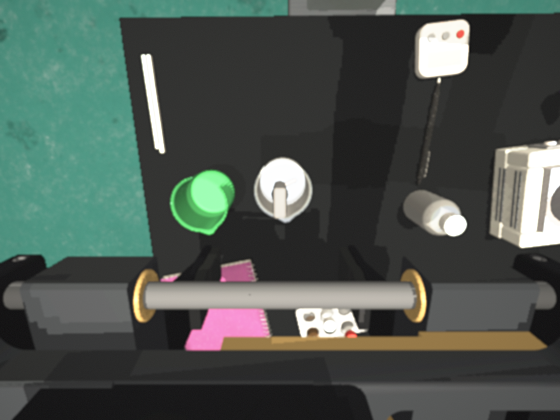

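The probe stands in the clear beaker (tab at (280,203)), upright and released, and the bottle is standing at (440,215).

```bash
python3 -c "
from station import *
print(finish_job())"
```

```text
the job is handed in; nothing more can be done
None
```

I twisted the probe free of the clamp and stood it tip down in the clear beaker, then let go and handed the job in; the block stayed down, and the beaker and bottle (last picture) and the cylinder (seen before the placing) were still standing.

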